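# Unhook the drill guide and dowel a statue plinth

## Task

The plywood drill guide is still hung by its keyhole on the screw in the wooden statue plinth: lift it off the screw and stand it upright on the cork mat. Then take the dowel of middle thickness from the rack and press it straight down into the blind hole in the plinth's top until it is fully home, and let go. Leave the thin and the thick dowel standing in the rack.

Things in the scene. Friction and masses are not known exactly. Their poses are not given: they have to be found in the camera images.
- plinth: Brown wooden statue plinth, fixed to the bench. Origin: centre of its underside, z up. Foot 110 x 86 x 10 mm; block 90 (x) x 66 (y) mm up to z = 61 mm; on it a step 64 x 50 mm, flat top at z = 64 mm. A screw stands out of its +x face (the far face, give or take the yaw). A blind hole is drilled down into the step; the guide covers it at the start.
- plinth_top (a point): Point on the plinth's axis at the step's top, 64 mm above the bench. The hole (17 mm wide, 30 mm deep, floor 34 mm above the bench, sharp unchamfered mouth) was drilled by hand: its centre lies up to 3 mm from here along the plinth's x and up to 3 mm along y, differently each time (the step is off-centre by just as much), so feel for it.
- plinth_screw (a point): Steel screw in the plinth: middle of its head. Axis along the plinth's +x at y = 0, 46 mm above the bench; shank 6 mm thick from x = 45 to 55 mm, round head 16 mm wide and 4 mm thick from x = 55 to 59 mm.
- guide: Plywood drill guide, about 160 g: a cap open below and to -x. Top plate 87 x 82 x 5 mm (x = -40 to 47, underside at z = 50 mm), side cheeks 5 mm thick down to z = 0 (3 mm play either side of the plinth), keyhole plate x = 47 to 52 mm, grip tab on top. Origin: on its bottom plane, on the plinth's axis when hung; z up. Starts hung with the plinth's axes, origin 14 mm above the bench.
- guide_keyhole (a point): Middle of the opening of the keyhole, 16 mm above the guide's bottom. Square opening 22 mm wide, z = 5 to 27 mm in the guide; above it a slot 9 mm wide up to z = 35 mm. Hung, the screw is at z = 32 mm. Lifted 16 mm (13 to 19) the screw head is in the opening and the guide comes off along its own +x; after 15 mm or more it clears the head and may be raised.
- guide_tab (a point): Grip point of the guide: on the upright tab, 79 mm above the guide's bottom, 24 mm above the top plate, at x = 18 mm. The tab is 12 mm thick along the guide's x, 40 mm wide along y and reaches from 55 to 95 mm above the guide's bottom. A steel bushing 3 mm high lies on the plate beside it. Axes as the guide's.
- mat: Flat cork mat 200 (x) x 180 (y) x 4 mm, fixed on the bench, to the robot's left or right. Origin: centre of its underside; its top is at z = 4 mm.
- rack: Low dark wooden tray 55 (x) x 155 (y) mm, rim 14 mm high, fixed on the bench, on the other side from the mat; three pockets in a row along its y, centres 50 mm apart, floor at z = 5 mm. One dowel stands loose in each, in any order. Origin: centre of its underside. Fingers closing along the rack's x clear the neighbours.
- dowel: The dowel to use: plain light wood, 16 mm thick, 75 mm long, 12 g, of middle thickness. It stands upright in the rack. Origin: centre of its lower end; z along it. Fully home in the hole, its lower end is 34 mm above the bench and it stands 45 mm out of the plinth.
- dowel_mid (a point): Middle of the dowel to use, 37.5 mm from either end; either end may go down. Fully home in the hole it is 71.5 mm above the bench.
- thin_dowel: Dowel 11 mm thick, 75 mm long, standing in the rack; leave it. Origin: centre of its lower end.
- thick_dowel: Dowel 22 mm thick, 75 mm long, standing in the rack; leave it. Origin: centre of its lower end.
Not all that is in view belongs to the job. Leave any pink or yellow look-alike of the plinth alone.

How it is judged:
On the way, in this order (a step that is already met when the one before it is completed fails the run):
1. the guide is off the plinth and stands upright on the cork mat (horizontal distance between guide and mat below 0.07 m and z of guide in the frame of mat below 0.009 m and angle between guide's own z axis and vertical below 0.1 rad), for 0.2 s.
2. the middle dowel is fully home in the plinth's hole (horizontal distance between dowel_mid and plinth below 0.007 m and z of dowel_mid in the frame of plinth below 0.074 m and angle between the z axis of dowel and the z axis of plinth, either way round below 0.1 rad), for 0.2 s.
At the end, for the whole second after the job is handed in: The guide stands upright (within 0.1 rad) on the cork mat, its origin within 70 mm of the mat's centre; the middle dowel stands in the plinth's hole within 0.1 rad of upright, its lower end within 2.5 mm of the hole's floor; the thin and the thick dowel still stand upright in the rack; all at rest (all of step 1 and all of step 2 and linear speed of each of guide, dowel below 0.02 m/s and angle between each of thin_dowel, thick_dowel's own z axis and vertical below 0.1 rad and horizontal distance between each of thin_dowel, thick_dowel and rack below 0.085 m and height (world z) of each of thin_dowel, thick_dowel below 0.012 m); the robot touches nothing.
It also fails if it takes over 67 s, if anything falls off the work surface, if the arm or the gripper's body presses on something with over 40 N, if the wrist force passes 120 N, or if a joint passes its speed limit or range.

## Robot

A 6-joint arm with a two-finger parallel gripper is mounted at the origin on the work surface. World frame = base frame: x ahead of the robot, y to its left, z up, the work surface at z = 0. Lengths are in m, angles in rad, forces in N, time in s.
With the tool pointing down it reaches from about 0.35 to 0.775 m from the base axis. Payload 7.3 kg.
Tool frame: the origin (TCP) lies midway between the tips of the shut fingers; the grasp point (between the pads) lies 19 mm behind it; z points along the fingers, y is the line along which they close (so a half turn about z gives the same grasp; the last joint's range is limited). The gripper opens to 92 mm and grips with 3 to 60 N. Pads are 19 mm wide; open, the fingers measure 130 mm over their backs; the gripper's body (75 mm by 190 mm) begins 47 mm behind the grasp point.
Start: joints at [1.075, 0.342, 1.524, -0, 1.275, -0.146], TCP at [0.18, 0.493, 0.227] pointing down, gripper open.
Joint ranges: [-2.53, 2.53], [-0.77, 2.02], [0.04, 2.7], [-1, 4.14], [0.28, 2.66], [-3.11, 3.11]. Speed limits (rad/s): [2.57, 2.57, 3.14, 3.14, 3.14, 3.14].

## Interface

Orientations are given as [roll, pitch, yaw] about the fixed x, y, z axes, in that order (R = Rz(yaw) Ry(pitch) Rx(roll)).
In Python, from cell import robot, read_camera, camera_params, nets gives the robot as it stands. The module is installed in compiled form; this text tells all that it offers.
- The arm moves only by the tool step_arm, never from a script. Its argument "steps" is a list of rows, each an object of numbers: "x", "y", "z": the shift along the tool's x, y, z as a fraction of full scale; "rx", "ry", "rz": the turn, a rotation vector about the tool's x, y, z as a fraction of full scale; "claw": the opening, from -1 (shut) to 1 (fully open). In form: [{"x": .., "y": .., "z": .., "rx": .., "ry": .., "rz": .., "claw": ..}, ...]. A call has 1 to 12 rows; each row is the pose to reach, as a shift and turn from the pose commanded when the call began, along the tool's axes at that moment; what a row does not reach only later rows make up. Full scale, the value 1, is 750 mm for a shift and pi/4 rad for a turn. A row lasts 1/12 s, in which the tool goes at most 41.7 mm and 7.16 degrees, less where a joint would pass 70% of its speed; a pose out of reach is approached as far as the arm can. A call with a number of a shift or a turn outside -1 to 1 is refused whole. A call with a gripper value outside its range is refused whole. The fingers move at their own pace and stop on an object; "squeeze" is the grip in N (left out, the last holds). Time passes only in rows, so rows that repeat a pose let the fingers close. It gives the time, the measured TCP pose, the force, the opening and the grip force at its end, in the units of the state.
- robot.observe(): the state, without advancing time (a new reading comes with each control period).
- read_camera(name): name is "side" or "top" or "wrist"; returns (picture, depth): 400x640x3 uint8, blue, green, red; 400x640 float32, m along the optical axis (not along the pixel's ray), 0 where there is no reading.
- camera_params(name): a dict with "fx", "fy", "cx", "cy" (pixels), "R" (3x3) and "t" (3): a world point X has camera coordinates R X + t; the wrist camera has in their place "hand_eye" (4x4, takes a point from camera to tool coordinates, whose origin is the TCP and whose axes are the flange's). Camera axes: x right, y down, z forward; pixel columns grow to the right and rows downward; lengths in m; the calibration is good to about 2 mm. A picture is of the moment at which its call begins: read the wrist's pose just before it. camera_params takes no time and is no camera call.
- robot.hand_in(): hands the job in; it is judged then, once.
Trained networks look in the newest picture that a camera, given by its name, has taken for a name from the list of things; names that differ only in an ending like _2 or _b are one class to them, and where a whole thing is asked for, a point or a joint stands for the part that bears it (a point fixed in the world has none). Each returns a list of dicts, best first, with "conf" (0 to 1); they miss things now and then, are a little off and sometimes report something else, mostly with a low value. They report only what shows in the picture. A call takes as long as a camera call. They do not tell look-alikes from the thing itself.
- nets.masks_of(camera, query): "region" (400x640 bool, what is visible of it) and "box" ([left, top, right, bottom] in pixels, round what is visible of it).
- nets.landmark_of(camera, query): "pixel" ([row, column] in pixels: a listed point, or the origin of a listed thing).
The state is a dict: "time": time; "qpos": joint angles; "qvel": joint speeds; "joint_efforts": joint torques, N m; "tool_pos": TCP position; "tool_rot": TCP orientation; "contact_force": force on the tool from outside, world axes, zero at the start; "torque": the same for the moment, N m; "opening": finger opening in m; "grip_force": force on a finger pad.
Only numpy, scipy, OpenCV 4.12 (cv2) and the standard library are available. Lean on these libraries where they do the work, as an engineer would, in place of code of your own. Each camera call takes 0.05 s, during which the arm holds its last target. There are 200 camera calls.

## Working session

There is one attempt and no reset: what is moved stays moved. The work goes in short steps, Python scripts to look and compute and a tool call to move; the robot and the scene stay as the last step left them, time stands still between calls to the robot, and variables do not carry over. Pictures are saved under pics/ and viewed, at most 10 in all, crops included, and the job is handed in when it is done.

Besides the shell and the picture viewer there is one more tool, called after "Call:" in YAML: its name, and indented under it one key for each argument. step_arm: Moves the arm, as the interface text tells. Its arguments: {"type":"object","properties":{"steps":{"type":"array","items":{"type":"object","properties":{"x":{"type":"number","minimum":-1,"maximum":1},"y":{"type":"number","minimum":-1,"maximum":1},"z":{"type":"number","minimum":-1,"maximum":1},"rx":{"type":"number","minimum":-1,"maximum":1},"ry":{"type":"number","minimum":-1,"maximum":1},"rz":{"type":"number","minimum":-1,"maximum":1},"claw":{"type":"number"}}}},"squeeze":{"type":"number"}},"required":["steps"]}

```bash
mkdir -p pics
python3 - <<'E'
from cell import robot, read_camera, camera_params, nets
import cv2, numpy as np
s=robot.observe(); print(s)
for c in ['side','top']:
    im,d=read_camera(c); cv2.imwrite(f'pics/{c}0.png',im); np.save(f'{c}0.npy',d)
    p=camera_params(c); print(c,{k:np.round(v,3).tolist() for k,v in p.items()})
    for q in ['guide','guide_tab','plinth','mat','rack','dowel','thin_dowel','thick_dowel','plinth_screw']:
        r=nets.landmark_of(c,q)[:3]
        for e in r:
            v,u=e['pixel']; z=d[int(min(max(v,0),399)),int(min(max(u,0),639))]
            X=p['R'].T@(np.array([(u-p['cx'])/p['fx']*z,(v-p['cy'])/p['fy']*z,z])-p['t']) if z>0 else None
            print(c,q,round(e['conf'],2),np.round(e['pixel'],1),None if X is None else np.round(X,4))
print(camera_params('wrist'))
cv2.imwrite('pics/both.png',np.vstack([cv2.imread('pics/side0.png'),cv2.imread('pics/top0.png')])[:, :])
E
python3 -c "
import cv2;i=cv2.imread('pics/both.png');print(i.shape)"
```

```text
{'time': 0.0, 'qpos': array([ 1.07501818e+00,  3.42705281e-01,  1.52502903e+00,  5.92757920e-06,
        1.27537499e+00, -1.46046015e-01]), 'qvel': array([ 0.00249909,  0.00087978, -0.00015581, -0.00044273,  0.00204508,
       -0.00036437]), 'joint_efforts': array([-1.30177123e-03, -4.31227720e+01, -2.44212806e+01,  7.16271345e-02,
        5.60293312e-02, -1.40899874e-04]), 'tool_pos': array([0.17969431, 0.4928583 , 0.22604981]), 'tool_rot': array([-3.14009297e+00, -2.26322176e-04,  2.79185862e+00]), 'contact_force': array([-1.1621555 , -0.21577881, -0.52969056]), 'torque': array([ 0.05336284, -0.05589077,  0.00451171]), 'grip_force': 0.0, 'opening': 0.09175778472424545}
side {'fx': 419.764, 'fy': 419.764, 'cx': 316.044, 'cy': 197.307, 'R': [[0.874, -0.486, -0.016], [-0.295, -0.503, -0.813], [0.387, 0.715, -0.583]], 't': [-0.426, 0.218, 0.768]}
side guide 0.59 [221.5 356.1] [ 0.5461 -0.0717  0.0516]
side guide_tab 0.68 [192.  365.6] [ 0.5835 -0.0484  0.1013]
side plinth 0.86 [225.7 353. ] [ 0.5418 -0.067   0.0384]
side plinth 0.86 [346.5 333.4] [ 0.3465 -0.3098  0.05  ]
side mat 0.8 
[... 1335 characters left out ...]
dowel 0.55 [191.1 447.1] [ 0.5474 -0.371   0.0012]
top thick_dowel 0.56 [205.7 409.2] [ 0.4982 -0.252   0.0371]
top plinth_screw 0.92 [239.3 224.1] [0.3946 0.2755 0.0066]
top plinth_screw 0.88 [235.8 427.4] [ 0.4129 -0.2992  0.0531]
{'fx': 336.078900382774, 'fy': 336.078900382774, 'cx': 319.51395774640287, 'cy': 200.1861608943616, 'hand_eye': array([[ 3.11688210e-04, -9.61636322e-01, -2.74327336e-01,
         7.49700616e-02],
       [ 9.99999495e-01,  5.61929050e-04, -8.33614815e-04,
        -2.56088504e-04],
       [ 9.55786784e-04, -2.74326938e-01,  9.61636011e-01,
        -1.58358004e-01],
       [ 0.00000000e+00,  0.00000000e+00,  0.00000000e+00,
         1.00000000e+00]])}
(800, 640, 3)
```

View pics/top0.png

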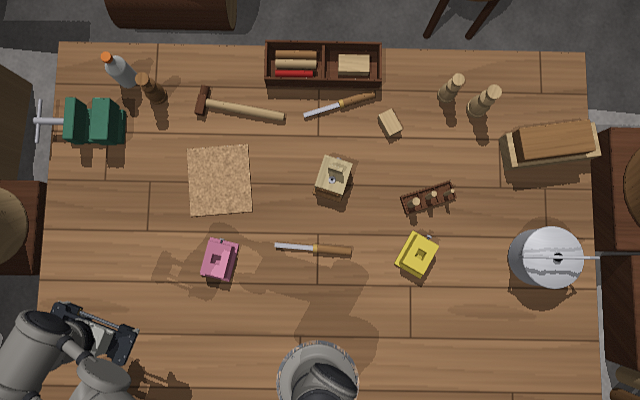

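View pics/side0.png

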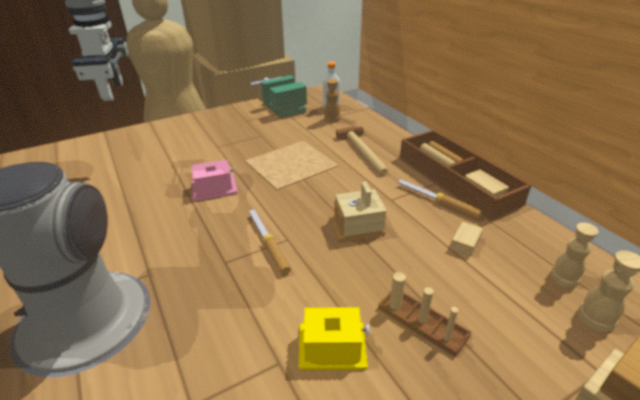

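The top view shows the guide on the plinth at about (333,177), the mat at (219,180) and the rack at (428,198), with the thick dowel left, middle dowel in the middle and thin one right. The pink and yellow blocks are decoys. The side view agrees. Next I'll fit poses from depth.

```bash
cat > h.py <<'E'
import numpy as np, cv2
from scipy.spatial.transform import Rotation as R
from cell import robot, read_camera, camera_params, nets
def cloud(c,d,s=None):
    p=camera_params(c); v,u=np.mgrid[:400,:640]
    P=np.stack([(u-p['cx'])/p['fx']*d,(v-p['cy'])/p['fy']*d,d],-1)
    if c=='wrist':
        H=p['hand_eye']; P=P@H[:3,:3].T+H[:3,3]
        P=P@R.from_euler('xyz',s['tool_rot']).as_matrix().T+s['tool_pos']
    else: P=(P-p['t'])@p['R']
    P[d==0]=np.nan; return P
def rect(P,c,r,z0,z1):
    Q=P.reshape(-1,3); Q=Q[~np.isnan(Q[:,0])]
    m=(np.hypot(*(Q[:,:2]-c).T)<r)&(Q[:,2]>z0)&(Q[:,2]<z1); Q=Q[m]
    if len(Q)<5: return len(Q)
    b=cv2.minAreaRect((Q[:,:2]*1000).astype(np.float32)); return len(Q),np.round(b[0],1),np.round(b[1],1),round(b[2],1),np.round(Q.mean(0),4)
def rel(s,pos,yaw=None):
    "shift in tool frame (fraction) and rz fraction to reach pos / tool yaw"
    M=R.from_euler('xyz',s['tool_rot']).as_matrix()
    out=M.T@(np.array(pos)-s['tool_pos'])/.75
    if yaw is not None:
        T=R.from_euler('xyz',[np.pi,0,yaw]).as_matrix()
        return np.round(out,4),np.round(R.from_matrix(M.T@T).as_rotvec()/(np.pi/4),4)
    return np.round(out,4)
E
python3 - <<'E'
from h import *
for c in ['top','side']:
    P=cloud(c,np.load(c+'0.npy'))
    print(c,'plate',rect(P,[.56,-.035],.09,.06,.08))
    print(c,'tab',rect(P,[.56,-.035],.09,.1,.125))
    print(c,'rack',rect(P,[.523,-.31],.1,.008,.03))
    for n,q in [('thick',[.498,-.255]),('mid',[.525,-.31]),('thin',[.535,-.362])]:
        print(c,n,rect(P,q,.03,.07,.1))
im,d=cv2.imread('pics/top0.png'),0
P=cloud('top',np.load('top0.npy'))
m=np.zeros((400,640),bool); m[130:230,170:270]=1
hsv=cv2.cvtColor(im,cv2.COLOR_BGR2HSV)
r=nets.masks_of
_=read_camera('top'); e=nets.masks_of('top','mat')[0]; print(e['box'],e['conf'])
Q=P[e['region']]; Q=Q[~np.isnan(Q[:,0])]; b=cv2.minAreaRect((Q[:,:2]*1000).astype(np.float32)); print('mat',b,Q.mean(0))
s=robot.observe()
E
```

```text
top plate (910, array([575.7, -32.6]), array([82. , 97.6]), 73.3, array([ 0.574 , -0.0322,  0.0698]))
top tab (72, array([589.4, -37. ]), array([39.4, 12.7]), 72.7, array([ 0.5889, -0.0363,  0.1093]))
top rack (458, array([ 516.1, -307. ]), array([195.9, 141.9]), 78.8, array([ 0.5247, -0.311 ,  0.0133]))
top thick (54, array([ 505.2, -260.2]), array([19.3, 21.1]), 50.2, array([ 0.5052, -0.26  ,  0.0807]))
top mid (30, array([ 527.4, -310.9]), array([13.5, 14.2]), 41.6, array([ 0.5268, -0.3102,  0.0795]))
top thin (17, array([ 536.8, -361.5]), array([9.5, 9.8]), 52.1, array([ 0.5364, -0.3609,  0.0786]))
side plate (994, array([577.1, -37.1]), array([85.5, 98.2]), 72.2, array([ 0.5721, -0.0441,  0.0678]))
side tab (85, array([590. , -42.3]), array([41. , 12.6]), 74.8, array([ 0.5886, -0.0437,  0.1066]))
side rack (1107, array([ 528.3, -315.7]), array([ 57.9, 154.8]), 19.0, array([ 0.5237, -0.3219,  0.0138]))
side thick (139, array([ 506.4, -265.2]), array([21.9, 20.7]), 57.6, array([ 0.5055, -0.2661,  0.0779]))
side mid (88, array([ 528.3, -314.9]), array([15.5, 14.8]), 49.4, array([ 0.5272, -0.316 ,  0.0778]))
side thin (58, array([ 537.6, -365.5]), array([10.9,  9.8]), 81.5, array([ 0.5369, -0.3661,  0.0773]))
[185.2, 141.3, 254.9, 217.6] 0.95
mat ((568.8087158203125, 297.9476013183594), (207.3466796875, 185.15650939941406), 5.38838005065918) [0.56687297 0.29693737 0.00515767]
```

Call:
step_arm:
  steps:
    - {"x":-0.05,"y":-0.03,"rz":0.12,"claw":1}
    - {"x":-0.1,"y":-0.062,"rz":0.25,"claw":1}
    - {"x":-0.15,"y":-0.095,"rz":0.4,"claw":1}
    - {"x":-0.2,"y":-0.127,"rz":0.55,"claw":1}
    - {"x":-0.25,"y":-0.159,"rz":0.7,"claw":1}
    - {"x":-0.3,"y":-0.19,"rz":0.85,"claw":1}
    - {"x":-0.35,"y":-0.222,"rz":1,"claw":1}
    - {"x":-0.4,"y":-0.254,"rz":1,"claw":1}
    - {"x":-0.45,"y":-0.286,"rz":1,"claw":1}
    - {"x":-0.5,"y":-0.317,"rz":1,"claw":1}
    - {"x":-0.54,"y":-0.343,"rz":1,"claw":1}
    - {"x":-0.54,"y":-0.343,"rz":1,"claw":1}

```text
$.steps[0]: bad value
```

Run:
```python
from h import *
s=robot.observe(); print(s['time'],s['tool_pos'],s['tool_rot'],rel(s,[.58,-.038,.20],1.269))
```

```text
1.1 [0.17990585 0.49322614 0.22674882] [3.14149979e+00 6.64548063e-06 2.79183021e+00] (array([-0.7439, -0.4826,  0.0356]), array([ 1.0000e-04, -1.0000e-04,  1.9389e+00]))
```

Call:
step_arm:
  steps:
    - {"x":-0.05,"y":-0.03,"z":0,"rx":0,"ry":0,"rz":0.12,"claw":1}
    - {"x":-0.1,"y":-0.062,"z":0,"rx":0,"ry":0,"rz":0.25,"claw":1}
    - {"x":-0.15,"y":-0.095,"z":0,"rx":0,"ry":0,"rz":0.4,"claw":1}
    - {"x":-0.2,"y":-0.127,"z":0,"rx":0,"ry":0,"rz":0.55,"claw":1}
    - {"x":-0.25,"y":-0.159,"z":0,"rx":0,"ry":0,"rz":0.7,"claw":1}
    - {"x":-0.3,"y":-0.19,"z":0,"rx":0,"ry":0,"rz":0.85,"claw":1}
    - {"x":-0.35,"y":-0.222,"z":0,"rx":0,"ry":0,"rz":1,"claw":1}
    - {"x":-0.4,"y":-0.254,"z":0,"rx":0,"ry":0,"rz":1,"claw":1}
    - {"x":-0.45,"y":-0.286,"z":0,"rx":0,"ry":0,"rz":1,"claw":1}
    - {"x":-0.5,"y":-0.317,"z":0,"rx":0,"ry":0,"rz":1,"claw":1}
    - {"x":-0.54,"y":-0.343,"z":0,"rx":0,"ry":0,"rz":1,"claw":1}
    - {"x":-0.54,"y":-0.343,"z":0,"rx":0,"ry":0,"rz":1,"claw":1}
  squeeze: 30

```text
time: 2.1
tool_pos: [0.4746, 0.1092, 0.2268]
tool_rot: [3.141, 0.001, 2.004]
contact_force: [0.5, 0.1, -0.1]
opening: 0.0919
grip_force: 0.0
```

Run:
```python
from h import *
s=robot.observe(); print(s['time'],s['tool_pos'],s['tool_rot'],rel(s,[.58,-.038,.20],1.269))
```

```text
2.1 [0.47457572 0.10917867 0.22683883] [3.14053397e+00 1.45214545e-03 2.00371784e+00] (array([-0.2371,  0.0452,  0.0362]), array([0.002 , 0.0013, 0.9355]))
```

Call:
step_arm:
  steps:
    - {"x":-0.05,"y":0.009,"z":0.007,"rx":0,"ry":0,"rz":0.15,"claw":1}
    - {"x":-0.1,"y":0.018,"z":0.014,"rx":0,"ry":0,"rz":0.3,"claw":1}
    - {"x":-0.15,"y":0.027,"z":0.021,"rx":0,"ry":0,"rz":0.45,"claw":1}
    - {"x":-0.19,"y":0.036,"z":0.028,"rx":0,"ry":0,"rz":0.6,"claw":1}
    - {"x":-0.22,"y":0.042,"z":0.033,"rx":0,"ry":0,"rz":0.75,"claw":1}
    - {"x":-0.237,"y":0.045,"z":0.036,"rx":0,"ry":0,"rz":0.9,"claw":1}
    - {"x":-0.237,"y":0.045,"z":0.036,"rx":0,"ry":0,"rz":0.936,"claw":1}
    - {"x":-0.237,"y":0.045,"z":0.036,"rx":0,"ry":0,"rz":0.936,"claw":1}
    - {"x":-0.237,"y":0.045,"z":0.036,"rx":0,"ry":0,"rz":0.936,"claw":1}

```text
time: 2.85
tool_pos: [0.5777, -0.0341, 0.1995]
tool_rot: [-3.141, -0.0, 1.272]
contact_force: [-1.1, -0.1, 0.4]
opening: 0.0915
grip_force: 0.0
```

Run:
```python
from h import *
s=robot.observe(); im,d=read_camera('wrist'); cv2.imwrite('pics/w1.png',im)
P=cloud('wrist',d,s); np.save('w1.npy',P); print(s['tool_pos'],s['tool_rot'])
print('tab',rect(P,[.59,-.038],.05,.1,.13)); print('plate',rect(P,[.57,-.035],.09,.066,.076)); print('step',rect(P,[.57,-.035],.09,.05,.0655))
```

```text
[ 0.57769471 -0.03414438  0.1995385 ] [-3.14112889e+00 -1.23075937e-04  1.27244062e+00]
tab (782, array([590.3, -37.3]), array([39.4, 11.8]), 73.4, array([ 0.5904, -0.036 ,  0.1091]))
plate (8422, array([578.4, -34.2]), array([81.9, 92.2]), 72.8, array([ 0.5779, -0.0312,  0.0697]))
step (568, array([580.4, -30.5]), array([ 73.7, 103.9]), 73.0, array([ 0.5639, -0.0134,  0.0592]))
```

View pics/w1.png

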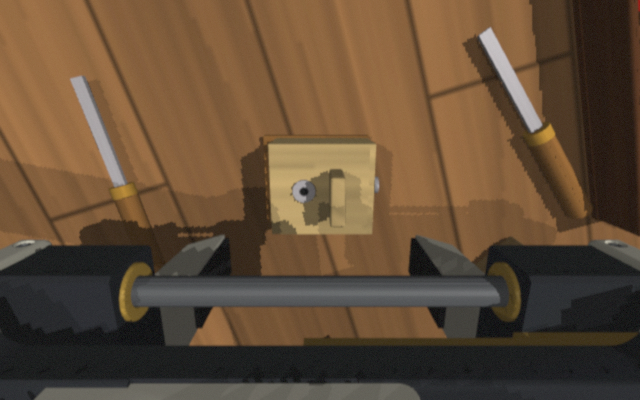

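Wrist view: guide at columns 270–375 and rows 140–235, bushing at (303,191), tab at (337,197), screw head at (376,184). The tab measures (0.590, −0.037) and the guide's yaw is −17°.

Run:
```python
from h import *
s=robot.observe(); print(s['tool_pos'],rel(s,[.5903,-.0372,.0775],1.274))
```

```text
[ 0.57763997 -0.03387484  0.19973887] (array([0.0007, 0.0175, 0.163 ]), array([-0.0003, -0.0002, -0.0014]))
```

Call:
step_arm:
  steps:
    - {"x":0.001,"y":0.0175,"z":0.03,"rx":0,"ry":0,"rz":0,"claw":1}
    - {"x":0.001,"y":0.0175,"z":0.07,"rx":0,"ry":0,"rz":0,"claw":1}
    - {"x":0.001,"y":0.0175,"z":0.11,"rx":0,"ry":0,"rz":0,"claw":0.2}
    - {"x":0.001,"y":0.0175,"z":0.14,"rx":0,"ry":0,"rz":0,"claw":0}
    - {"x":0.001,"y":0.0175,"z":0.155,"rx":0,"ry":0,"rz":0,"claw":-0.2}
    - {"x":0.001,"y":0.0175,"z":0.163,"rx":0,"ry":0,"rz":0,"claw":-0.5}
    - {"x":0.001,"y":0.0175,"z":0.163,"rx":0,"ry":0,"rz":0,"claw":-1}
    - {"x":0.001,"y":0.0175,"z":0.163,"rx":0,"ry":0,"rz":0,"claw":-1}
    - {"x":0.001,"y":0.0175,"z":0.163,"rx":0,"ry":0,"rz":0,"claw":-1}
    - {"x":0.001,"y":0.0175,"z":0.163,"rx":0,"ry":0,"rz":0,"claw":-1}
    - {"x":0.001,"y":0.0175,"z":0.163,"rx":0,"ry":0,"rz":0,"claw":-1}
  squeeze: 40

```text
time: 3.82
tool_pos: [0.5912, -0.0374, 0.0786]
tool_rot: [3.14, -0.0, 1.271]
contact_force: [0.5, 0.3, -0.0]
opening: 0.0367
grip_force: 0.0
```

Call:
step_arm:
  steps:
    - {"x":0,"y":0,"z":0,"rx":0,"ry":0,"rz":0,"claw":-1}
    - {"x":0,"y":0,"z":0,"rx":0,"ry":0,"rz":0,"claw":-1}
    - {"x":0,"y":0,"z":0,"rx":0,"ry":0,"rz":0,"claw":-1}
    - {"x":0,"y":0,"z":0,"rx":0,"ry":0,"rz":0,"claw":-1}
    - {"x":0,"y":0,"z":0,"rx":0,"ry":0,"rz":0,"claw":-1}
    - {"x":0,"y":0,"z":0,"rx":0,"ry":0,"rz":0,"claw":-1}

```text
time: 4.32
tool_pos: [0.5907, -0.0374, 0.0776]
tool_rot: [3.141, -0.0, 1.271]
contact_force: [0.2, -0.4, 2.0]
opening: 0.012
grip_force: 40.0
```

Call:
step_arm:
  steps:
    - {"x":0,"y":0,"z":-0.004,"rx":0,"ry":0,"rz":0,"claw":-1}
    - {"x":0,"y":0,"z":-0.008,"rx":0,"ry":0,"rz":0,"claw":-1}
    - {"x":0,"y":0,"z":-0.012,"rx":0,"ry":0,"rz":0,"claw":-1}
    - {"x":0,"y":0,"z":-0.016,"rx":0,"ry":0,"rz":0,"claw":-1}
    - {"x":0,"y":0,"z":-0.019,"rx":0,"ry":0,"rz":0,"claw":-1}
    - {"x":0,"y":0,"z":-0.0215,"rx":0,"ry":0,"rz":0,"claw":-1}
    - {"x":0,"y":0,"z":-0.0215,"rx":0,"ry":0,"rz":0,"claw":-1}
    - {"x":0,"y":0,"z":-0.0215,"rx":0,"ry":0,"rz":0,"claw":-1}

```text
time: 4.98
tool_pos: [0.5906, -0.0373, 0.0937]
tool_rot: [3.141, -0.0, 1.271]
contact_force: [-0.6, 0.4, -2.0]
opening: 0.0119
grip_force: 40.0
```

Run:
```python
from h import *
s=robot.observe(); im,d=read_camera('wrist'); cv2.imwrite('pics/w2.png',im)
P=cloud('wrist',d,s); print(s['time'],s['tool_pos'],s['tool_rot'],s['contact_force'],s['opening'],s['grip_force'])
for a,b in [(.07,.08),(.08,.09)]: print('plate',rect(P,[.57,-.035],.09,a,b))
```

```text
4.9833 [ 0.5906167  -0.03728599  0.09371162] [ 3.14139884e+00 -1.59263886e-04  1.27123238e+00] [-0.55618718  0.39211076 -1.96696743] 0.011917618967217556 39.99980807304382
plate (595, array([589.9,   5.2]), array([ 0.7, 91.7]), 72.8, array([0.5905, 0.005 , 0.0752]))
plate (11975, array([584.2, -13.9]), array([40.6, 92.4]), 72.9, array([ 0.584 , -0.0108,  0.0856]))
```

Call:
step_arm:
  steps:
    - {"x":0,"y":0.006,"z":0,"rx":0,"ry":0,"rz":0,"claw":-1}
    - {"x":0,"y":0.012,"z":0,"rx":0,"ry":0,"rz":0,"claw":-1}
    - {"x":0,"y":0.018,"z":0,"rx":0,"ry":0,"rz":0,"claw":-1}
    - {"x":0,"y":0.024,"z":0,"rx":0,"ry":0,"rz":0,"claw":-1}
    - {"x":0,"y":0.03,"z":0,"rx":0,"ry":0,"rz":0,"claw":-1}
    - {"x":0,"y":0.034,"z":0,"rx":0,"ry":0,"rz":0,"claw":-1}
    - {"x":0,"y":0.034,"z":0,"rx":0,"ry":0,"rz":0,"claw":-1}
    - {"x":0,"y":0.034,"z":-0.02,"rx":0,"ry":0,"rz":0,"claw":-1}
    - {"x":0,"y":0.034,"z":-0.05,"rx":0,"ry":0,"rz":0,"claw":-1}
    - {"x":0,"y":0.034,"z":-0.08,"rx":0,"ry":0,"rz":0,"claw":-1}
    - {"x":0,"y":0.034,"z":-0.1,"rx":0,"ry":0,"rz":0,"claw":-1}
    - {"x":0,"y":0.034,"z":-0.1,"rx":0,"ry":0,"rz":0,"claw":-1}

```text
time: 6.03
tool_pos: [0.6167, -0.0451, 0.1724]
tool_rot: [3.135, -0.001, 1.271]
contact_force: [1.2, -0.7, -0.5]
opening: 0.0115
grip_force: 40.0
```

Run:
```python
from h import *
s=robot.observe(); print(s['tool_pos'],s['opening'],s['contact_force'],rel(s,[.588,.292,.17]))
im,d=read_camera('top'); P=cloud('top',d)
# hole/step: plinth top now uncovered
print('step',rect(P,[.573,-.032],.06,.058,.075)); 
im,d=read_camera('side'); P=cloud('side',d); print('step side',rect(P,[.573,-.032],.06,.0625,.075))
```

```text
[ 0.6167009  -0.0451138   0.17236484] 0.011520506604322429 [ 1.18334607 -0.67199613 -0.4757199 ] [ 0.4182 -0.1692  0.0024]
step 0
step side (279, array([572.3, -38. ]), array([62.7, 64. ]), 74.5, array([ 0.5707, -0.0356,  0.0637]))
```

Call:
step_arm:
  steps:
    - {"x":0.03,"y":-0.012,"z":0,"rx":0,"ry":0,"rz":0,"claw":-1}
    - {"x":0.075,"y":-0.03,"z":0,"rx":0,"ry":0,"rz":0,"claw":-1}
    - {"x":0.12,"y":-0.048,"z":0,"rx":0,"ry":0,"rz":0,"claw":-1}
    - {"x":0.165,"y":-0.066,"z":0,"rx":0,"ry":0,"rz":0,"claw":-1}
    - {"x":0.21,"y":-0.085,"z":0,"rx":0,"ry":0,"rz":0,"claw":-1}
    - {"x":0.255,"y":-0.103,"z":0,"rx":0,"ry":0,"rz":0,"claw":-1}
    - {"x":0.3,"y":-0.121,"z":0,"rx":0,"ry":0,"rz":0,"claw":-1}
    - {"x":0.345,"y":-0.14,"z":0,"rx":0,"ry":0,"rz":0,"claw":-1}
    - {"x":0.38,"y":-0.154,"z":0,"rx":0,"ry":0,"rz":0,"claw":-1}
    - {"x":0.405,"y":-0.164,"z":0,"rx":0,"ry":0,"rz":0,"claw":-1}
    - {"x":0.418,"y":-0.169,"z":0,"rx":0,"ry":0,"rz":0,"claw":-1}
    - {"x":0.418,"y":-0.169,"z":0,"rx":0,"ry":0,"rz":0,"claw":-1}

```text
time: 7.13
tool_pos: [0.5851, 0.294, 0.1667]
tool_rot: [-3.139, 0.001, 1.274]
contact_force: [0.8, -0.6, -1.6]
opening: 0.0119
grip_force: 40.0
```

Run:
```python
from h import *
s=robot.observe(); print(s['tool_pos'],s['tool_rot'],s['opening'],s['contact_force'])
im,d=read_camera('wrist'); P=cloud('wrist',d,s); print('plate',rect(P,[.575,.295],.09,.13,.19))
im,d=read_camera('top'); P=cloud('top',d)
print('step',rect(P,[.573,-.032],.06,.0628,.075),rect(P,[.573,-.032],.06,.055,.075)) 
im,d=read_camera('side'); P=cloud('side',d); print('step side',rect(P,[.573,-.032],.06,.0625,.075),rect(P,[.573,-.032],.06,.055,.075))
```

```text
[0.58510625 0.29397211 0.1666796 ] [-3.13916432e+00  1.23357372e-03  1.27406165e+00] 0.011855346609565482 [ 0.79376828 -0.6234525  -1.62942428]
plate (14419, array([578.6, 317.7]), array([40.1, 92.8]), 73.1, array([0.5798, 0.3207, 0.1588]))
step (431, array([572.4, -31.6]), array([64.8, 88.8]), 72.5, array([ 0.5721, -0.03  ,  0.0655])) (731, array([577.9, -33.6]), array([ 65.5, 102.5]), 72.8, array([ 0.5718, -0.0316,  0.0635]))
step side (307, array([574.8, -37.5]), array([57.9, 71. ]), 71.7, array([ 0.5732, -0.0347,  0.0636])) (812, array([573.9, -35.5]), array([71.4, 91.2]), 73.5, array([ 0.571 , -0.0398,  0.0614]))
```

Call:
step_arm:
  steps:
    - {"x":0,"y":0,"z":0.02,"rx":0,"ry":0,"rz":0,"claw":-1}
    - {"x":0,"y":0,"z":0.05,"rx":0,"ry":0,"rz":0,"claw":-1}
    - {"x":0,"y":0,"z":0.08,"rx":0,"ry":0,"rz":0,"claw":-1}
    - {"x":0,"y":0,"z":0.105,"rx":0,"ry":0,"rz":0,"claw":-1}
    - {"x":0,"y":0,"z":0.12,"rx":0,"ry":0,"rz":0,"claw":-1}
    - {"x":0,"y":0,"z":0.126,"rx":0,"ry":0,"rz":0,"claw":-1}
    - {"x":0,"y":0,"z":0.129,"rx":0,"ry":0,"rz":0,"claw":-1}
    - {"x":0,"y":0,"z":0.129,"rx":0,"ry":0,"rz":0,"claw":-1}
    - {"x":0,"y":0,"z":0.129,"rx":0,"ry":0,"rz":0,"claw":-1}

```text
time: 8.03
tool_pos: [0.5872, 0.2921, 0.0731]
tool_rot: [3.14, -0.001, 1.271]
contact_force: [0.6, 0.0, -0.6]
opening: 0.012
grip_force: 40.0
```

Call:
step_arm:
  steps:
    - {"x":0,"y":0,"z":0.002,"rx":0,"ry":0,"rz":0,"claw":-1}
    - {"x":0,"y":0,"z":0.004,"rx":0,"ry":0,"rz":0,"claw":-1}
    - {"x":0,"y":0,"z":0.006,"rx":0,"ry":0,"rz":0,"claw":-1}
    - {"x":0,"y":0,"z":0.0075,"rx":0,"ry":0,"rz":0,"claw":-1}
    - {"x":0,"y":0,"z":0.0085,"rx":0,"ry":0,"rz":0,"claw":-1}
    - {"x":0,"y":0,"z":0.0085,"rx":0,"ry":0,"rz":0,"claw":-1}

```text
time: 8.53
tool_pos: [0.5867, 0.2924, 0.0676]
tool_rot: [3.14, -0.001, 1.272]
contact_force: [-3.2, -1.1, 9.5]
opening: 0.0118
grip_force: 40.0
```

Contact at the mat height. Opening partly (room to both sides), then rising.

Call:
step_arm:
  steps:
    - {"x":0,"y":0,"z":0,"rx":0,"ry":0,"rz":0,"claw":-0.5}
    - {"x":0,"y":0,"z":0,"rx":0,"ry":0,"rz":0,"claw":-0.3}
    - {"x":0,"y":0,"z":0,"rx":0,"ry":0,"rz":0,"claw":-0.3}
    - {"x":0,"y":0,"z":0,"rx":0,"ry":0,"rz":0,"claw":-0.3}
    - {"x":0,"y":0,"z":-0.015,"rx":0,"ry":0,"rz":0,"claw":-0.3}
    - {"x":0,"y":0,"z":-0.05,"rx":0,"ry":0,"rz":0,"claw":-0.3}
    - {"x":0,"y":0,"z":-0.09,"rx":0,"ry":0,"rz":0,"claw":-0.3}
    - {"x":0,"y":0,"z":-0.13,"rx":0,"ry":0,"rz":0,"claw":-0.3}
    - {"x":0,"y":0,"z":-0.16,"rx":0,"ry":0,"rz":0,"claw":-0.3}
    - {"x":0,"y":0,"z":-0.18,"rx":0,"ry":0,"rz":0,"claw":-0.3}
    - {"x":0,"y":0,"z":-0.18,"rx":0,"ry":0,"rz":0,"claw":-0.3}

```text
time: 9.45
tool_pos: [0.5881, 0.2928, 0.2056]
tool_rot: [3.135, -0.005, 1.271]
contact_force: [0.5, 0.3, 1.3]
opening: 0.032
grip_force: 0.0
```

Run:
```python
from h import *
s=robot.observe(); print(s['tool_pos'],s['tool_rot'],s['opening'],s['contact_force'])
im,d=read_camera('wrist'); P=cloud('wrist',d,s)
print('plate',rect(P,[.57,.297],.09,.053,.065)); print('tab',rect(P,[.57,.297],.09,.09,.11)); print('mat',rect(P,[.57,.297],.2,.002,.008))
# tilt via plane fit of plate
Q=P.reshape(-1,3);Q=Q[(np.abs(Q[:,2]-.059)<.006)&(np.hypot(Q[:,0]-.57,Q[:,1]-.297)<.05)];A=np.c_[Q[:,:2],np.ones(len(Q))];print(np.linalg.lstsq(A,Q[:,2],rcond=None)[0])
cv2.imwrite('pics/w3.png',im)
# rows toward rack view: above rack
for t in [[.585,-.05,.2],[.51,-.31,.2]]: print(rel(s,t,1.868 if t[1]<-.2 else 1.271))
```

```text
[0.58806416 0.29278952 0.20564362] [ 3.13500166 -0.00508046  1.27133604] 0.0319553646514329 [0.53134853 0.25266229 1.25666796]
plate (7762, array([573.7, 295.2]), array([82.7, 92.2]), 72.8, array([0.5735, 0.2983, 0.0596]))
tab (713, array([585.4, 292.4]), array([39.3, 11.8]), 72.9, array([0.5857, 0.2932, 0.0991]))
mat (21064, array([579.8, 312.7]), array([365.4, 384.1]), 33.9, array([0.5724, 0.3186, 0.0044]))
[-0.00522293 -0.00320644  0.06360817]
(array([-0.4379,  0.1309,  0.0062]), array([ 0.0084, -0.0065,  0.0004]))
(array([-0.7987,  0.1376,  0.0044]), array([ 0.0101, -0.0038, -0.7597]))
```

View pics/w3.png

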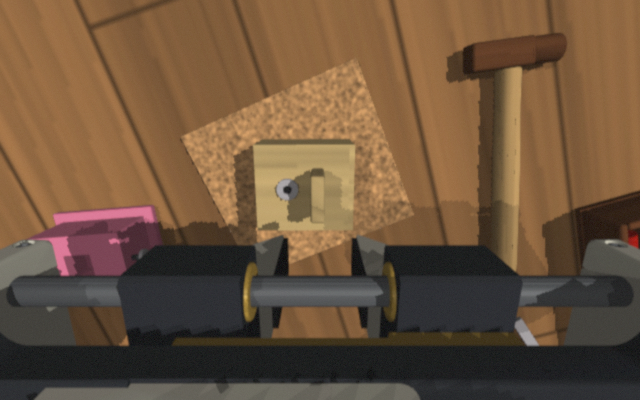

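The wrist view shows the guide upright on the cork mat (plate at columns 255–355, mat visible all round). Moving over the plinth to look at the hole.

Call:
step_arm:
  steps:
    - {"x":-0.03,"y":0.008,"z":0,"rx":0,"ry":0,"rz":0,"claw":-0.1}
    - {"x":-0.08,"y":0.021,"z":0,"rx":0,"ry":0,"rz":0,"claw":0}
    - {"x":-0.13,"y":0.034,"z":0,"rx":0,"ry":0,"rz":0,"claw":0}
    - {"x":-0.18,"y":0.047,"z":0,"rx":0,"ry":0,"rz":0,"claw":0}
    - {"x":-0.23,"y":0.06,"z":0,"rx":0,"ry":0,"rz":0,"claw":0}
    - {"x":-0.28,"y":0.073,"z":0,"rx":0,"ry":0,"rz":0,"claw":0}
    - {"x":-0.33,"y":0.086,"z":0,"rx":0,"ry":0,"rz":0,"claw":0}
    - {"x":-0.375,"y":0.098,"z":0,"rx":0,"ry":0,"rz":0,"claw":0}
    - {"x":-0.41,"y":0.107,"z":0,"rx":0,"ry":0,"rz":0,"claw":0}
    - {"x":-0.424,"y":0.11,"z":0,"rx":0,"ry":0,"rz":0,"claw":0}
    - {"x":-0.424,"y":0.11,"z":0,"rx":0,"ry":0,"rz":0,"claw":0}
    - {"x":-0.424,"y":0.11,"z":0,"rx":0,"ry":0,"rz":0,"claw":0}

```text
time: 10.5
tool_pos: [0.5709, -0.0357, 0.1995]
tool_rot: [-3.14, -0.001, 1.27]
contact_force: [-0.1, 0.3, -0.3]
opening: 0.0458
grip_force: 0.0
```

Call:
step_arm:
  steps:
    - {"x":0,"y":0,"z":0.04,"rx":0,"ry":0,"rz":0,"claw":0}
    - {"x":0,"y":0,"z":0.053,"rx":0,"ry":0,"rz":0,"claw":0}
    - {"x":0,"y":0,"z":0.053,"rx":0,"ry":0,"rz":0,"claw":0}
    - {"x":0,"y":0,"z":0.053,"rx":0,"ry":0,"rz":0,"claw":0}
    - {"x":0,"y":0,"z":0.053,"rx":0,"ry":0,"rz":0,"claw":0}

```text
time: 10.92
tool_pos: [0.5719, -0.0352, 0.1615]
tool_rot: [3.141, -0.0, 1.273]
contact_force: [1.0, 0.3, 0.9]
opening: 0.046
grip_force: 0.0
```

Run:
```python
from h import *
s=robot.observe(); print(s['time'],s['tool_pos'],s['tool_rot'])
im,d=read_camera('wrist'); P=cloud('wrist',d,s); np.save('w4.npy',P); np.save('w4s.npy',np.r_[s['tool_pos'],s['tool_rot']])
print('step',rect(P,[.573,-.035],.06,.0625,.07)); print('block',rect(P,[.573,-.035],.08,.055,.07));print('foot',rect(P,[.573,-.035],.09,.007,.013)); print('hole',rect(P,[.573,-.035],.02,.03,.055)); print('floor',rect(P,[.573,-.035],.02,.032,.036))
# mouth: holes in step mask, fit ellipse
m=((P[...,2]>.0625)&(P[...,2]<.07)).astype(np.uint8)
c,h=cv2.findContours(m,cv2.RETR_CCOMP,cv2.CHAIN_APPROX_NONE)
for a,b in zip(c,h[0]):
    if b[3]>=0 and len(a)>15:
        q=P[a[:,0,1],a[:,0,0]]; q=q[(q[:,2]>.0625)&(q[:,2]<.07)]
        A=np.c_[2*q[:,:2],np.ones(len(q))]; w=np.linalg.lstsq(A,(q[:,:2]**2).sum(1),rcond=None)[0]
        print('circ',w[:2],np.sqrt(w[2]+(w[:2]**2).sum()),len(q))
cv2.imwrite('pics/w4.png',im)
```

```text
10.9167 [ 0.57186988 -0.03522385  0.16152226] [ 3.14064239e+00 -3.35577739e-04  1.27252007e+00]
step (4886, array([572.7, -32.5]), array([65.1, 89.4]), 72.9, array([ 0.5729, -0.0298,  0.0644]))
block (8868, array([578.9, -34.6]), array([ 66.7, 103.3]), 73.1, array([ 0.5733, -0.0309,  0.063 ]))
foot (1619, array([573. , -31.6]), array([ 84.1, 110. ]), 72.9, array([0.5815, 0.001 , 0.0102]))
hole (274, array([571.5, -34. ]), array([ 9.9, 16.6]), 71.0, array([ 0.571 , -0.0352,  0.0397]))
floor (147, array([571.3, -33.8]), array([11.9, 12. ]), 28.9, array([ 0.5714, -0.0339,  0.0345]))
circ [ 0.57265081 -0.03010347] 0.008677645993120492 61
```

View pics/w4.png

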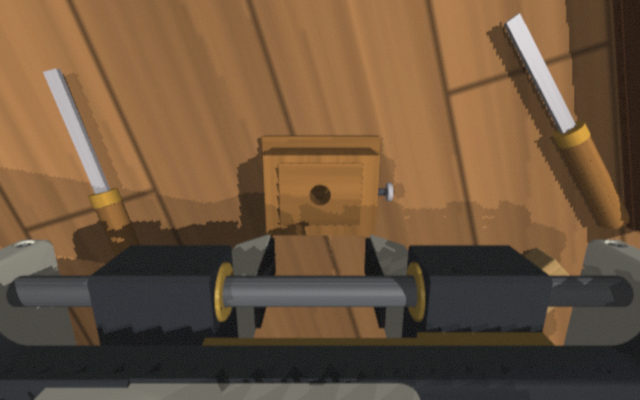

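The wrist view shows the bare plinth, its hole at about (320,195). The fitted circle is centred at (0.5727, −0.0301) with radius 8.7 mm, as it should be. Now the dowel.

Run:
```python
from h import *
s=robot.observe(); print(rel(s,[.528,-.313,.18],1.868))
```

```text
(array([-0.3709,  0.0528, -0.0243]), array([ 2.300e-03,  2.000e-04, -7.586e-01]))
```

Call:
step_arm:
  steps:
    - {"x":-0.03,"y":0.004,"z":-0.024,"rx":0,"ry":0,"rz":-0.1,"claw":0}
    - {"x":-0.075,"y":0.011,"z":-0.024,"rx":0,"ry":0,"rz":-0.22,"claw":0}
    - {"x":-0.12,"y":0.017,"z":-0.024,"rx":0,"ry":0,"rz":-0.34,"claw":0}
    - {"x":-0.165,"y":0.024,"z":-0.024,"rx":0,"ry":0,"rz":-0.46,"claw":0}
    - {"x":-0.21,"y":0.03,"z":-0.024,"rx":0,"ry":0,"rz":-0.58,"claw":0}
    - {"x":-0.255,"y":0.036,"z":-0.024,"rx":0,"ry":0,"rz":-0.68,"claw":0}
    - {"x":-0.3,"y":0.043,"z":-0.024,"rx":0,"ry":0,"rz":-0.759,"claw":0}
    - {"x":-0.34,"y":0.048,"z":-0.024,"rx":0,"ry":0,"rz":-0.759,"claw":0}
    - {"x":-0.365,"y":0.052,"z":-0.024,"rx":0,"ry":0,"rz":-0.759,"claw":0}
    - {"x":-0.371,"y":0.053,"z":-0.024,"rx":0,"ry":0,"rz":-0.759,"claw":0}
    - {"x":-0.371,"y":0.053,"z":-0.024,"rx":0,"ry":0,"rz":-0.759,"claw":0}
    - {"x":-0.371,"y":0.053,"z":-0.024,"rx":0,"ry":0,"rz":-0.759,"claw":0}

```text
time: 11.97
tool_pos: [0.5275, -0.313, 0.1792]
tool_rot: [3.141, -0.0, 1.867]
contact_force: [0.2, -0.3, 0.5]
opening: 0.0459
grip_force: 0.0
```

Call:
step_arm:
  steps:
    - {"x":0,"y":0,"z":0,"rx":0,"ry":0,"rz":0,"claw":0}
    - {"x":0,"y":0,"z":0,"rx":0,"ry":0,"rz":0,"claw":0}

```text
time: 12.13
tool_pos: [0.5277, -0.3122, 0.179]
tool_rot: [3.141, -0.0, 1.869]
contact_force: [-0.1, 0.0, 1.0]
opening: 0.0458
grip_force: 0.0
```

Run:
```python
from h import *
s=robot.observe(); print(s['time'],s['tool_pos'],s['tool_rot'])
im,d=read_camera('wrist'); P=cloud('wrist',d,s)
for n,q in [('thick',[.506,-.262]),('mid',[.528,-.313]),('thin',[.537,-.363])]: print(n,rect(P,q,.022,.074,.09))
print('rim',rect(P,[.525,-.313],.1,.011,.017))
cv2.imwrite('pics/w5.png',im)
```

```text
12.1333 [ 0.52771521 -0.31224224  0.17903376] [ 3.14125694e+00 -5.76693477e-05  1.86913732e+00]
thick (650, array([ 506.2, -262.2]), array([20.8, 21.1]), 62.9, array([ 0.5061, -0.2619,  0.0805]))
mid (321, array([ 527.9, -311.8]), array([15.3, 15. ]), 3.8, array([ 0.5278, -0.3114,  0.0801]))
thin (156, array([ 537.2, -362.6]), array([10.2, 10.5]), 19.0, array([ 0.5371, -0.362 ,  0.0796]))
rim (2457, array([ 527. , -313.5]), array([ 55.1, 155.3]), 19.2, array([ 0.5246, -0.3062,  0.0139]))
```

View pics/w5.png

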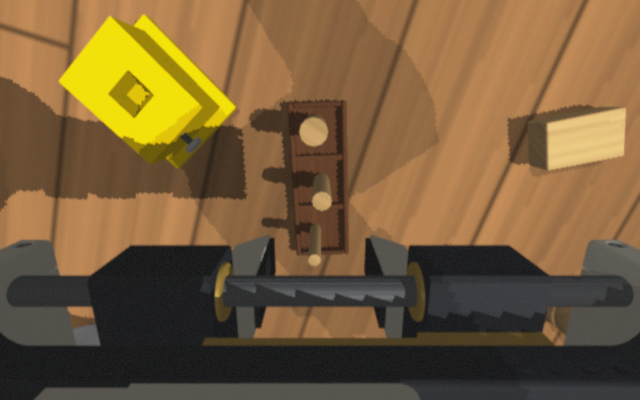

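The view shows the rack with the thick dowel at (313,132), the middle at (321,200) and the thin at (315,260). Their measured diameters of 21, 15 and 10 mm confirm the order. Gripping the middle one.

Call:
step_arm:
  steps:
    - {"x":0.0006,"y":0,"z":0.02,"rx":0,"ry":0,"rz":-0.04,"claw":0}
    - {"x":0.0006,"y":0,"z":0.055,"rx":0,"ry":0,"rz":-0.04,"claw":0}
    - {"x":0.0006,"y":0,"z":0.095,"rx":0,"ry":0,"rz":-0.04,"claw":0}
    - {"x":0.0006,"y":0,"z":0.13,"rx":0,"ry":0,"rz":-0.04,"claw":-0.1}
    - {"x":0.0006,"y":0,"z":0.16,"rx":0,"ry":0,"rz":-0.04,"claw":-0.2}
    - {"x":0.0006,"y":0,"z":0.178,"rx":0,"ry":0,"rz":-0.04,"claw":-0.3}
    - {"x":0.0006,"y":0,"z":0.185,"rx":0,"ry":0,"rz":-0.04,"claw":-0.3}
    - {"x":0.0006,"y":0,"z":0.185,"rx":0,"ry":0,"rz":-0.04,"claw":-0.3}
    - {"x":0.0006,"y":0,"z":0.185,"rx":0,"ry":0,"rz":-0.04,"claw":-1}
    - {"x":0.0006,"y":0,"z":0.185,"rx":0,"ry":0,"rz":-0.04,"claw":-1}
    - {"x":0.0006,"y":0,"z":0.185,"rx":0,"ry":0,"rz":-0.04,"claw":-1}
    - {"x":0.0006,"y":0,"z":0.185,"rx":0,"ry":0,"rz":-0.04,"claw":-1}
  squeeze: 40

```text
time: 13.18
tool_pos: [0.5278, -0.3136, 0.0413]
tool_rot: [3.14, 0.002, 1.899]
contact_force: [0.2, -0.1, 2.9]
opening: 0.0152
grip_force: 40.0
```

Call:
step_arm:
  steps:
    - {"x":0,"y":0,"z":0,"rx":0,"ry":0,"rz":0,"claw":-1}
    - {"x":0,"y":0,"z":0,"rx":0,"ry":0,"rz":0,"claw":-1}
    - {"x":0,"y":0,"z":0,"rx":0,"ry":0,"rz":0,"claw":-1}

```text
time: 13.43
tool_pos: [0.5278, -0.3137, 0.0413]
tool_rot: [3.14, 0.002, 1.899]
contact_force: [-0.8, 0.2, 6.9]
opening: 0.0152
grip_force: 40.0
```

Call:
step_arm:
  steps:
    - {"x":0,"y":0,"z":-0.01,"rx":0,"ry":0,"rz":0,"claw":-1}
    - {"x":0,"y":0,"z":-0.03,"rx":0,"ry":0,"rz":0,"claw":-1}
    - {"x":0,"y":0,"z":-0.06,"rx":0,"ry":0,"rz":0,"claw":-1}
    - {"x":0,"y":0,"z":-0.1,"rx":0,"ry":0,"rz":0,"claw":-1}
    - {"x":0,"y":0,"z":-0.13,"rx":0,"ry":0,"rz":0,"claw":-1}
    - {"x":0,"y":0,"z":-0.15,"rx":0,"ry":0,"rz":0,"claw":-1}
    - {"x":0,"y":0,"z":-0.155,"rx":0,"ry":0,"rz":0,"claw":-1}
    - {"x":0,"y":0,"z":-0.155,"rx":0,"ry":0,"rz":0,"claw":-1}
    - {"x":0,"y":0,"z":-0.155,"rx":0,"ry":0,"rz":0,"claw":-1}
    - {"x":0,"y":0,"z":-0.155,"rx":0,"ry":0,"rz":0,"claw":-1}

```text
time: 14.27
tool_pos: [0.5264, -0.3127, 0.1546]
tool_rot: [-3.14, -0.002, 1.899]
contact_force: [-0.0, -0.8, -0.4]
opening: 0.0154
grip_force: 40.0
```

Run:
```python
from h import *
s=robot.observe(); print(s['time'],s['tool_pos'],s['tool_rot'],s['contact_force'],s['torque'],s['opening'])
im,d=read_camera('wrist'); P=cloud('wrist',d,s)
M=R.from_euler('xyz',s['tool_rot']).as_matrix(); T=(P-s['tool_pos'])@M   # tool coords
m=(np.abs(T[...,1])<.02)&(np.abs(T[...,0])<.03)&(T[...,2]>-.03)&(T[...,2]<.06)
q=T[m]; print(len(q),q.min(0),q.max(0))
for a in np.arange(0,.045,.005):
    k=q[(q[:,2]>a)&(q[:,2]<a+.005)]
    if len(k): print(round(a,3),len(k),np.round(k.min(0)*1e3,1),np.round(k.max(0)*1e3,1))
ims,ds=read_camera('side')
p=camera_params('side'); X=p['R']@s['tool_pos']+p['t']; u,v=p['fx']*X[0]/X[2]+p['cx'],p['fy']*X[1]/X[2]+p['cy']; u,v=int(u),int(v); print(u,v)
a=cv2.resize(ims[v-45:v+45,u-45:u+45],(500,500),interpolation=cv2.INTER_CUBIC)
cv2.imwrite('pics/w6.png',np.hstack([a,cv2.resize(im[130:330,230:410],(300,333)).__getitem__(slice(None)) if 0 else cv2.copyMakeBorder(cv2.resize(im[150:350,240:400],(300,375)),0,125,0,0,0)]))
print(rel(s,[.5727,-.0301,.15],1.9))
```

```text
14.2667 [ 0.52638344 -0.31272726  0.15463224] [-3.14008356e+00 -2.42533982e-03  1.89871923e+00] [-0.04552909 -0.77667297 -0.4210924 ] [-0.04475835  0.09640049 -0.04116612] 0.015376538809952154
2560 [ 0.0012599  -0.01996129 -0.02996599] [0.01203899 0.01993949 0.03609599]
0.0 107 [  2.7 -11.8   0. ] [10.8  9.4  4.9]
0.005 94 [ 2.1 -8.7  5.2] [ 9.7  6.8 10. ]
0.01 96 [ 1.3 -8.9 10.1] [ 9.5  7.  15. ]
0.015 84 [ 2.5 -8.6 15.1] [ 9.5  6.7 20. ]
0.02 78 [ 1.6 -8.8 20. ] [ 9.7  6.8 24.9]
0.025 76 [ 1.4 -8.9 25.3] [ 9.6  7.  30. ]
0.03 56 [ 2.9 -8.5 30.2] [ 9.4  6.6 34.9]
0.035 12 [ 2.6 -7.4 35. ] [ 9.   6.7 36.1]
433 257
(array([0.3369, 0.1798, 0.0067]), array([-0.0019, -0.0031, -0.0016]))
```

View pics/w6.png

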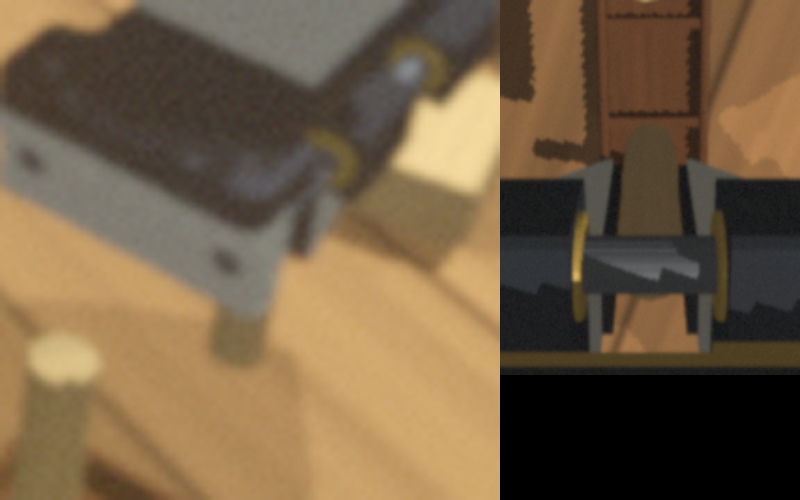

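The crops show the dowel gripped upright. In tool coordinates its axis is at (+1.5, −1.0) mm and its end is 36 mm below the TCP. I'll go over the hole at the same yaw from which I measured the hole, so that the camera's bias cancels.

Run:
```python
from h import *
s=robot.observe(); print(s['tool_pos'],rel(s,[.5732,-.0318,.15],1.2725))
```

```text
[ 0.52654002 -0.31282317  0.15470493] (array([0.3347, 0.1796, 0.0068]), array([-0.0026, -0.0023,  0.7974]))
```

Call:
step_arm:
  steps:
    - {"x":0.03,"y":0.016,"z":0,"rx":0,"ry":0,"rz":0.1,"claw":-1}
    - {"x":0.07,"y":0.038,"z":0,"rx":0,"ry":0,"rz":0.22,"claw":-1}
    - {"x":0.11,"y":0.059,"z":0,"rx":0,"ry":0,"rz":0.34,"claw":-1}
    - {"x":0.15,"y":0.08,"z":0,"rx":0,"ry":0,"rz":0.46,"claw":-1}
    - {"x":0.19,"y":0.102,"z":0,"rx":0,"ry":0,"rz":0.58,"claw":-1}
    - {"x":0.23,"y":0.123,"z":0,"rx":0,"ry":0,"rz":0.68,"claw":-1}
    - {"x":0.27,"y":0.145,"z":0,"rx":0,"ry":0,"rz":0.76,"claw":-1}
    - {"x":0.305,"y":0.164,"z":0,"rx":0,"ry":0,"rz":0.797,"claw":-1}
    - {"x":0.33,"y":0.177,"z":0,"rx":0,"ry":0,"rz":0.797,"claw":-1}
    - {"x":0.335,"y":0.18,"z":0,"rx":0,"ry":0,"rz":0.797,"claw":-1}
    - {"x":0.335,"y":0.18,"z":0,"rx":0,"ry":0,"rz":0.797,"claw":-1}
    - {"x":0.335,"y":0.18,"z":0,"rx":0,"ry":0,"rz":0.797,"claw":-1}

```text
time: 15.37
tool_pos: [0.5737, -0.0324, 0.1557]
tool_rot: [-3.141, 0.001, 1.273]
contact_force: [-0.3, -0.1, -0.5]
opening: 0.0155
grip_force: 40.0
```

Call:
step_arm:
  steps:
    - {"x":0,"y":0,"z":0.02,"rx":0,"ry":0,"rz":0,"claw":-1}
    - {"x":0,"y":0,"z":0.045,"rx":0,"ry":0,"rz":0,"claw":-1}
    - {"x":0,"y":0,"z":0.06,"rx":0,"ry":0,"rz":0,"claw":-1}
    - {"x":0,"y":0,"z":0.062,"rx":0,"ry":0,"rz":0,"claw":-1}
    - {"x":0,"y":0,"z":0.062,"rx":0,"ry":0,"rz":0,"claw":-1}
    - {"x":0,"y":0,"z":0.062,"rx":0,"ry":0,"rz":0,"claw":-1}

```text
time: 15.87
tool_pos: [0.5743, -0.0329, 0.1103]
tool_rot: [3.141, -0.0, 1.272]
contact_force: [-1.2, -0.3, 0.3]
opening: 0.0151
grip_force: 40.0
```

Run:
```python
from h import *
s=robot.observe(); print(s['time'],s['tool_pos'],s['tool_rot'],s['contact_force'],s['torque'],rel(s,[.5732,-.0318,.1003],1.2725))
```

```text
15.8667 [ 0.57431519 -0.03294232  0.11028314] [ 3.14071842e+00 -4.32715461e-05  1.27157384e+00] [-1.21000117 -0.31006745  0.30081613] [-0.09738596  0.10936302  0.00336302] (array([ 0.001 , -0.0019,  0.0133]), array([ 0.0011, -0.0001, -0.0012]))
```

Call:
step_arm:
  steps:
    - {"x":0.001,"y":-0.0015,"z":0.003,"rx":0,"ry":0,"rz":0,"claw":-1}
    - {"x":0.001,"y":-0.0015,"z":0.006,"rx":0,"ry":0,"rz":0,"claw":-1}
    - {"x":0.001,"y":-0.0015,"z":0.009,"rx":0,"ry":0,"rz":0,"claw":-1}
    - {"x":0.001,"y":-0.0015,"z":0.012,"rx":0,"ry":0,"rz":0,"claw":-1}
    - {"x":0.001,"y":-0.0015,"z":0.014,"rx":0,"ry":0,"rz":0,"claw":-1}
    - {"x":0.001,"y":-0.0015,"z":0.0155,"rx":0,"ry":0,"rz":0,"claw":-1}
    - {"x":0.001,"y":-0.0015,"z":0.0165,"rx":0,"ry":0,"rz":0,"claw":-1}
    - {"x":0.001,"y":-0.0015,"z":0.0165,"rx":0,"ry":0,"rz":0,"claw":-1}

```text
time: 16.53
tool_pos: [0.5731, -0.0308, 0.0972]
tool_rot: [-3.141, 0.0, 1.273]
contact_force: [0.0, -0.6, -1.1]
opening: 0.0152
grip_force: 40.0
```

Run:
```python
from h import *
s=robot.observe(); print(s['time'],s['tool_pos'],s['tool_rot'],s['contact_force'],s['torque'],rel(s,[.5732,-.0318,.1003],1.2725))
```

```text
16.5333 [ 0.5730694  -0.0308229   0.09716308] [-3.14145071e+00  2.38530055e-06  1.27288801e+00] [ 0.00141001 -0.61243093 -1.09479943] [-0.14456398  0.11047474  0.01392106] (array([-0.0012,  0.0005, -0.0042]), array([-0.0002,  0.    ,  0.0005]))
```

Call:
step_arm:
  steps:
    - {"x":0,"y":0,"z":0.002,"rx":0,"ry":0,"rz":0,"claw":-1}
    - {"x":0,"y":0,"z":0.004,"rx":0,"ry":0,"rz":0,"claw":-1}
    - {"x":0,"y":0,"z":0.006,"rx":0,"ry":0,"rz":0,"claw":-1}
    - {"x":0,"y":0,"z":0.008,"rx":0,"ry":0,"rz":0,"claw":-1}
    - {"x":0,"y":0,"z":0.008,"rx":0,"ry":0,"rz":0,"claw":-1}

```text
time: 16.95
tool_pos: [0.573, -0.0308, 0.091]
tool_rot: [-3.141, -0.0, 1.273]
contact_force: [0.2, -0.2, -0.3]
opening: 0.015
grip_force: 40.0
```

Run:
```python
from h import *
s=robot.observe(); print(s['time'],s['tool_pos'],s['tool_rot'],s['contact_force'],s['torque'])
```

```text
16.95 [ 0.57304617 -0.03084522  0.09101136] [-3.14140564e+00 -3.49284351e-05  1.27279762e+00] [ 0.17687492 -0.17158262 -0.30505761] [-0.14801259  0.06441159  0.00779483]
```

It's in the hole with no force. Continuing down.

Call:
step_arm:
  steps:
    - {"x":0,"y":0,"z":0.003,"rx":0,"ry":0,"rz":0,"claw":-1}
    - {"x":0,"y":0,"z":0.006,"rx":0,"ry":0,"rz":0,"claw":-1}
    - {"x":0,"y":0,"z":0.009,"rx":0,"ry":0,"rz":0,"claw":-1}
    - {"x":0,"y":0,"z":0.012,"rx":0,"ry":0,"rz":0,"claw":-1}
    - {"x":0,"y":0,"z":0.015,"rx":0,"ry":0,"rz":0,"claw":-1}
    - {"x":0,"y":0,"z":0.018,"rx":0,"ry":0,"rz":0,"claw":-1}
    - {"x":0,"y":0,"z":0.021,"rx":0,"ry":0,"rz":0,"claw":-1}
    - {"x":0,"y":0,"z":0.0235,"rx":0,"ry":0,"rz":0,"claw":-1}
    - {"x":0,"y":0,"z":0.0255,"rx":0,"ry":0,"rz":0,"claw":-1}
    - {"x":0,"y":0,"z":0.0255,"rx":0,"ry":0,"rz":0,"claw":-1}

```text
time: 17.78
tool_pos: [0.573, -0.0309, 0.0719]
tool_rot: [-3.141, -0.0, 1.273]
contact_force: [-0.2, -1.3, -0.1]
opening: 0.0154
grip_force: 40.0
```

Call:
step_arm:
  steps:
    - {"x":0,"y":0,"z":0.001,"rx":0,"ry":0,"rz":0,"claw":-1}
    - {"x":0,"y":0,"z":0.002,"rx":0,"ry":0,"rz":0,"claw":-1}
    - {"x":0,"y":0,"z":0.003,"rx":0,"ry":0,"rz":0,"claw":-1}
    - {"x":0,"y":0,"z":0.004,"rx":0,"ry":0,"rz":0,"claw":-1}
    - {"x":0,"y":0,"z":0.004,"rx":0,"ry":0,"rz":0,"claw":-1}

```text
time: 18.2
tool_pos: [0.5733, -0.0308, 0.0702]
tool_rot: [3.141, -0.0, 1.273]
contact_force: [-2.2, 0.2, 6.9]
opening: 0.015
grip_force: 40.0
```

Bottomed out exactly at the expected height (0.0702) with an upward force. Releasing.

Call:
step_arm:
  steps:
    - {"x":0,"y":0,"z":0,"rx":0,"ry":0,"rz":0,"claw":-0.4}
    - {"x":0,"y":0,"z":0,"rx":0,"ry":0,"rz":0,"claw":-0.3}
    - {"x":0,"y":0,"z":0,"rx":0,"ry":0,"rz":0,"claw":-0.3}
    - {"x":0,"y":0,"z":0,"rx":0,"ry":0,"rz":0,"claw":-0.3}
    - {"x":0,"y":0,"z":-0.015,"rx":0,"ry":0,"rz":0,"claw":-0.3}
    - {"x":0,"y":0,"z":-0.05,"rx":0,"ry":0,"rz":0,"claw":-0.3}
    - {"x":0,"y":0,"z":-0.09,"rx":0,"ry":0,"rz":0,"claw":-0.3}
    - {"x":0,"y":0,"z":-0.13,"rx":0,"ry":0,"rz":0,"claw":-0.3}
    - {"x":0,"y":0,"z":-0.15,"rx":0,"ry":0,"rz":0,"claw":-0.3}
    - {"x":0,"y":0,"z":-0.15,"rx":0,"ry":0,"rz":0,"claw":-0.3}
    - {"x":0,"y":0,"z":-0.15,"rx":0,"ry":0,"rz":0,"claw":-0.3}
    - {"x":0,"y":0,"z":-0.15,"rx":0,"ry":0,"rz":0,"claw":-0.3}

```text
time: 19.2
tool_pos: [0.5725, -0.0307, 0.181]
tool_rot: [-3.14, 0.0, 1.273]
contact_force: [-0.6, -0.5, 0.2]
opening: 0.032
grip_force: 0.0
```

Run:
```python
from h import *
s=robot.observe(); print(s['time'],s['tool_pos'],s['contact_force'])
im,d=read_camera('wrist'); P=cloud('wrist',d,s); print('dowel top',rect(P,[.573,-.031],.03,.09,.15))
im,d=read_camera('side'); P=cloud('side',d)
print('dowel',rect(P,[.573,-.034],.03,.1,.13))
for n,q in [('thick',[.506,-.264]),('thin',[.537,-.364])]: print(n,rect(P,q,.025,.07,.09))
print('tab',rect(P,[.57,.295],.09,.09,.11))
```

```text
19.2 [ 0.57246601 -0.03072382  0.18104981] [-0.63616234 -0.51014155  0.17833114]
dowel top (483, array([572.5, -29.6]), array([15.4, 15.3]), 27.9, array([ 0.5729, -0.028 ,  0.1068]))
dowel (46, array([573.3, -33. ]), array([15.1, 15.7]), 14.6, array([ 0.5721, -0.0348,  0.1062]))
thick (138, array([ 506.9, -264.7]), array([21.2, 21. ]), 25.8, array([ 0.5054, -0.266 ,  0.078 ]))
thin (59, array([ 538.3, -365.5]), array([11. , 10.2]), 24.5, array([ 0.5368, -0.3663,  0.0773]))
tab (44, array([586. , 287.4]), array([39.2, 11.8]), 73.1, array([0.5847, 0.2848, 0.0962]))
```

```bash
python3 -c "
from cell import robot
print(robot.hand_in())"
```

```text
the job is handed in; nothing more can be done
None
```

I handed the job in at about 19 s. The guide stands on the cork mat, and the middle dowel is fully home and released in the plinth's hole. The thin and thick dowels still stand in the rack; the hand-in returned no verdict.

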